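# Set the indexing table to zero and lock it with its pawl

### The arm

A 7-joint arm with a two-finger parallel gripper is mounted at the origin on a cart in front of the work surface, level with it; the furniture and walls round the work are solid. World frame = base frame: x ahead of the robot, y to its left, z up, the work surface at z = 0. Lengths are in m, angles in rad, forces in N, time in s.
With the tool pointing down it reaches from about 0.4 to 0.875 m from the base axis. Payload 6.5 kg.
Tool frame: the origin (TCP) lies between the finger pads; the fingertips stand 19 mm ahead of it and the grasp point (between the pads) is the TCP; z points along the fingers, y is the line along which they close (so a half turn about z gives the same grasp; the last joint's range is limited). The gripper opens to 88 mm and grips with 3 to 60 N. Pads are 18 mm wide; open, the fingers measure 123 mm over their backs; the gripper's body (75 mm by 187 mm) begins 45 mm behind the grasp point.
Start: joints at [1.148, 0.536, -0.004, 1.538, 0.003, 1.067, -0.071], TCP at [0.227, -0.609, 0.258] pointing down, gripper open.
Joint ranges: [-2.7, 2.7], [-0.37, 2.16], [-1.27, 1.26], [0.24, 2.4], [-1.31, 4.45], [0.19, 1.91], [-2.76, 2.76]. Speed limits (rad/s): [2.39, 2.39, 3.14, 3.14, 3.14, 3.14, 3.14].

### API

Orientations are given as a unit quaternion [w, x, y, z].
In Python, from rig import readout, viewer, finish_job, nets gives the robot as it stands.
- The arm moves only by the tool step_arm, never from a script. Its argument "steps" is a list of rows, each a list of 3 entries, a list of its own where there are three numbers: the turn, a rotation vector about the world's x, y, z in rad, then the shift along the world's x, y, z in m, then the opening, from -1 (shut) to 1 (fully open). In form: [[[rx, ry, rz], [x, y, z], grip], ...]. A call has exactly 8 rows; each row is the pose to reach, as a shift and turn from the pose commanded when the call began; what a row does not reach only later rows make up. A row lasts 1/10 s, in which the tool goes at most 50 mm and 8.59 degrees, less where a joint would pass 70% of its speed; a pose out of reach is approached as far as the arm can. A call with a gripper value outside its range is refused whole. The fingers move at their own pace and stop on an object; "newtons" is the grip in N (left out, the last holds). Time passes only in rows, so rows that repeat a pose let the fingers close, or fill a call up. It gives the time, the measured TCP pose, the force, the opening and the grip force at its end, in the units of the state.
- readout.state(): the state, without advancing time (a new reading comes with each control period).
- viewer.camera(name): name is "scene" or "top"; returns the picture (384x512x3 uint8, red, green, blue); there is no depth.
- viewer.calibration(name): a dict with "fov_y" (degrees; the focal length in pixels is half the picture's height over the tangent of half this angle, whatever the lens; pixels are square), "cx", "cy" (the principal point, pixels), "k1" (the pictures are not rectified: a ray, as slopes to the right and down, at radius r is drawn at 1 + k1 r^2 times it, then the intrinsics apply), "extrinsics" (4x4, takes a point from camera to world coordinates). Camera axes: x right, y up, looking along -z (the intrinsics and any distortion apply to the point x, -y, -z); pixel columns grow to the right and rows downward; lengths in m; the calibration is good to about 2 mm. A picture is of the moment at which its call begins. calibration takes no time and is no camera call.
- finish_job(): hands the job in; it is judged then, once.
Trained networks look in the newest picture that a camera, given by its name, has taken for a name from the list of things; names that differ only in an ending like _2 or _b are one class to them, and where a whole thing is asked for, a point or a joint stands for the part that bears it (a point fixed in the world has none). Each returns a list of dicts, best first, with "p" (0 to 1); they miss things now and then, are a little off and sometimes report something else, mostly with a low value. They report only what shows in the picture. A call takes as long as a camera call. They do not tell look-alikes from the thing itself.
- nets.search_frame(camera, name): "pixel" ([column, row] in pixels, amid what is visible of it).
- nets.spot_point(camera, name): "pixel" ([column, row] in pixels: a listed point, or the origin of a listed thing).
The state is a dict: "clock": time; "qpos": joint angles; "joint_velocities": joint speeds; "joint_efforts": joint torques, N m; "tcp_pos": TCP position; "eef_rot": TCP orientation; "contact_force": force on the tool from outside, world axes, zero at the start; "torque": the same for the moment, N m; "gripper_width": finger opening in m; "gripper_force": force on a finger pad.
Only numpy, scipy, OpenCV 4.12 (cv2) and the standard library are available. Lean on these libraries where they do the work, as an engineer would, in place of code of your own. Each camera call takes 0.05 s, during which the arm holds its last target. There are 200 camera calls.

### The job

Zero the indexing table for the next measurement: with a fingertip, push the black knob on the dial round until the dial's single index line meets the long zero line on the rim of the base, then push the locking pawl in by its upright pin until its nose is fully seated in the notch of the dial. Only push, from outside: do not take the knob or the pin between the fingers and lift nothing; the turned hub stays in its nest on the dial and the things standing around stay where they are.

Things in the scene. Friction and masses are not known exactly. Their poses are not given: they have to be found in the camera images.
- index_table: Manual indexing table, fixed on the surface: round grey base, foot 224 mm in diameter, 209 mm above it, two ears at local -x and +x reaching 136 mm out. Origin on the dial's axis at the underside, z up; local -x is the zero line's side, +y the pawl's. Its bright rim (163 to 207 mm diameter, top 43 mm high) has a scale: a dark line every 10 degrees, longer every 30.
- dial_centre (a point): Centre of the dial's face, 57 mm above the surface. The dial: bright disc of 161 mm diameter (top 44 mm high); on it a dark plate of 130 mm diameter (top 56 mm) with 12 V notches in its edge, one every 30 degrees, 12 mm wide at the edge, 10 mm deep; on that a bright face of 109 mm diameter. A ring 43 mm in diameter, top 61 mm high, forms the nest in the middle.
- zero_line (a point): Inner end of the zero line: the longest, broadest line of the scale (21 mm long, 3.4 mm wide, radial, towards local -x of index_table), on the fixed rim, 81 mm from the axis, 43 mm high.
- index_mark (a point): Outer end of the only line on the dial (dark, radial, 15 mm long, 3.4 mm wide, on the bright step outside the notched plate), 81 mm from the axis, 44 mm high; turns with the dial. When it meets zero_line a notch stands exactly before the pawl's nose; so it does every 30 degrees, only the lines tell the right notch.
- turning_knob (a point): Point on the axis of the black upright knob on the dial, 75 mm above the surface. The knob is 16 mm in diameter, from 57 to 90 mm high, 45 mm from the dial's axis, diametrically opposite the index line. Pushed sideways along its circle it turns the dial.
- dial (a joint): Dial angle in rad, counterclockwise from above, turns without end; 0 or 6.283 when the lines meet; starts between 0.7 and 5.58. At value q the knob lies in direction q from local +x of index_table. It stays where it is left; about 2.5 N at the knob turns it, somewhat more when fast (0.05 N m per rad/s).
- pawl_pin (a point): Point on the axis of the upright steel pin at the free end of the pawl, 70 mm above the surface; pin 12 mm in diameter, from 56 to 82 mm high. Seated, it stands at local (-58, 78) mm of index_table; at the start 24 to 35 mm further out along local +y. Push it towards local -y to seat the pawl.
- pawl_nose (a point): Top of the pawl's nose, an upright roller of 8 mm diameter, 56 mm high, that enters a notch; when seated at local (0, 60) mm of index_table.
- pawl_pivot (a point): Screw head on which the pawl swings, at local (62, 72) mm of index_table, 60 mm high. The pawl is a dark flat lever, 12 mm wide, 8 mm thick, top 56 mm high, from here to pawl_pin.
- pawl (a joint): Swing of the pawl in rad: 0 seated with the nose in a notch, growing outward to a stop at 0.32; starts between 0.20 and 0.29. Where no notch stands it meets the plate's edge at about 0.14. The notch draws in a dial up to 3 degrees off. It stays where it is left; about 1 N at the pin moves it, a few N when the notch draws the dial in.
- hub: Turned steel hub (flange 30 mm in diameter, 22 mm high, top 79 mm above the surface), loose in the nest at the centre of the dial; origin at the centre of its underside, z up. It turns with the dial and must stay in its nest.
- spare_hub: Turned hub of 32 mm diameter, 22 mm high, loose on the surface at the right front of the indexing table; origin at the centre of its underside. Bystander.
- ring_gauge: Steel setting ring gauge, 58 mm in diameter, 18 mm high, lying loose beyond the indexing table; origin at the centre of its underside. Bystander.
- milled_block: Milled aluminium part 32 x 56 x 22 mm, lying loose on the 2 mm felt mat to the left of the indexing table; origin at the centre of its underside. Bystander.
- cmm_ram (a point): Point on the axis of the measuring machine's upright ram, right of the work, 110 mm above the surface; it never moves. A square column 87 mm wide from 240 mm above the surface up beyond reach, below it a 71 mm wide head whose probe hangs into a black rack. Arm and hand must pass it on the robot's side, the hand within about 0.45 m of the base axis.
Mind the look-alikes: they are no part of the job. What is shaped like the hub but pink is not meant.

How it is judged:
By the outcome, as a careful person would: the job done as asked, in the order asked, and still so for the second after the job is handed in, with the robot touching nothing.
It also fails if it takes over 58 s, if anything falls off the work surface, if the arm or the gripper's body presses on something with over 40 N, if the wrist force passes 120 N, or if a joint passes its speed limit or range.

## Working session

There is one attempt and no reset: what is moved stays moved. The work goes in short steps, Python scripts to look and compute and a tool call to move; the robot and the scene stay as the last step left them, time stands still between calls to the robot, and variables do not carry over. Pictures are saved under pics/ and viewed, at most 10 in all, crops included, and the job is handed in when it is done.

Besides the shell and the picture viewer there is one more tool, called after "Emit:" as name(argument=value, ...), one argument or row to a line, values as JSON. step_arm: Moves the arm, as the interface text tells. Its arguments: {"type":"object","properties":{"steps":{"type":"array","items":{"type":"array"}},"newtons":{"type":"number"}},"required":["steps"]}

```bash
mkdir -p pics
cat > h.py <<'E'
import numpy as np, cv2
from rig import readout, viewer, nets
def ray(cam,px):
    c=viewer.calibration(cam); f=192/np.tan(np.radians(c["fov_y"])/2)
    d=np.array([(px[0]-c["cx"])/f,(px[1]-c["cy"])/f]); u=d.copy()
    for _ in range(20): u=d/(1+c["k1"]*(u@u))
    E=np.array(c["extrinsics"]); return E[:3,3],E[:3,:3]@np.array([u[0],-u[1],-1])
def at(cam,px,z):
    o,d=ray(cam,px); return (o+d*(z-o[2])/d[2])[:3]
def proj(cam,P):
    c=viewer.calibration(cam); f=192/np.tan(np.radians(c["fov_y"])/2)
    E=np.array(c["extrinsics"]); p=E[:3,:3].T@(np.array(P)-E[:3,3])
    u=np.array([p[0],-p[1]])/-p[2]; u=u*(1+c["k1"]*(u@u)); return u*f+[c["cx"],c["cy"]]
def snap(cam,name):
    im=viewer.camera(cam); cv2.imwrite(f"pics/{name}.png",im[:,:,::-1]); return im
Z=dict(dial_centre=.057,zero_line=.043,index_mark=.044,turning_knob=.075,pawl_pin=.07,pawl_nose=.056,pawl_pivot=.06,hub=.057)
E
python3 - <<'E'
from h import *
np.set_printoptions(precision=4,suppress=True)
for c in("scene","top"):
    snap(c,c+"0"); print(c,np.array(viewer.calibration(c)["extrinsics"])[:3,3])
    for n,z in Z.items():
        print(n,[(np.round(r["pixel"],1),round(r["p"],2),at(c,r["pixel"],z)) for r in nets.spot_point(c,n)[:2]])
a=cv2.imread("pics/scene0.png");b=cv2.imread("pics/top0.png")
cv2.imwrite("pics/both.png",cv2.resize(np.vstack([a,b]),None,fx=.78,fy=.78))
print(readout.state())
E
```

```text
scene [0.0278 0.8042 0.6608]
dial_centre [(array([254.5, 229.3]), 0.92, array([0.5239, 0.0621, 0.057 ]))]
zero_line [(array([239. , 244.6]), 0.62, array([0.5309, 0.1107, 0.043 ])), (array([289.8, 243.3]), 0.56, array([0.4437, 0.0479, 0.043 ]))]
index_mark [(array([219.1, 232. ]), 0.91, array([0.5935, 0.0974, 0.044 ])), (array([216.4, 314.9]), 0.44, array([0.4425, 0.3053, 0.044 ]))]
turning_knob [(array([277.1, 219.1]), 0.77, array([0.4899, 0.0247, 0.075 ]))]
pawl_pin [(array([255. , 253.1]), 0.64, array([0.4662, 0.147 , 0.07  ]))]
pawl_nose [(array([240.3, 246.8]), 0.65, array([0.5137, 0.1302, 0.056 ]))]
pawl_pivot [(array([217.3, 231.1]), 0.64, array([0.5842, 0.1152, 0.06  ]))]
hub [(array([339.2, 221. ]), 0.61, array([ 0.3849, -0.0677,  0.057 ])), (array([337. , 202.2]), 0.55, array([ 0.4241, -0.1388,  0.057 ]))]
top [ 0.3976 -0.0025  1.1235]
dial_centre [(array([245. , 206.4]), 0.63, array([0.5275, 0.044 , 0.057 ]))]
zero_line [(array([245.4, 233.3]), 0.96, array([0.4506, 0.045 , 0.043 ]))]
index_mark [(array([232.8, 181.8]), 0.88, array([0.6035, 0.0795, 0.044 ])), (array([206.8, 
[... 271 characters left out ...]
]
pawl_pivot []
hub [(array([246.7, 207.1]), 0.66, array([0.5253, 0.0391, 0.057 ])), (array([337.5, 230.9]), 0.59, array([ 0.4497, -0.2199,  0.057 ]))]
{'clock': 0.9, 'qpos': array([ 1.1478,  0.5364, -0.0044,  1.5379,  0.0026,  1.0673, -0.0712]), 'joint_velocities': array([ 0.    , -0.0021, -0.0005,  0.0005, -0.0006, -0.0006, -0.0004]), 'joint_efforts': array([  0.0008, -57.0892,   0.9902, -25.1924,  -0.0563,   0.0106,
        -0.    ]), 'tcp_pos': array([ 0.227 , -0.609 ,  0.2577]), 'eef_rot': array([ 0.    ,  0.9841,  0.1775, -0.    ]), 'contact_force': array([0.8611, 0.8328, 0.0847]), 'torque': array([ 0.0491, -0.0099, -0.0228]), 'gripper_force': 0.0, 'gripper_width': 0.08797005213558222}
```

View pics/both.png

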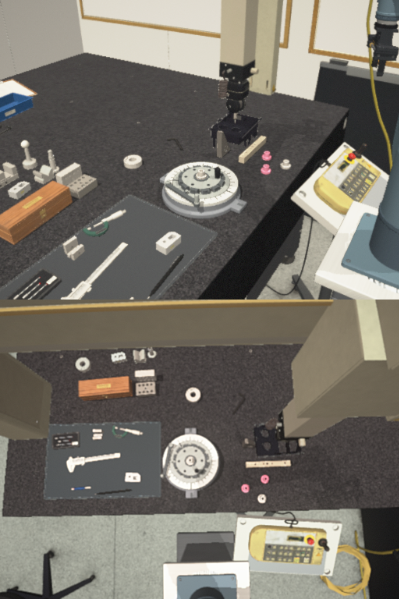

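Run:
```python
from h import *
a=cv2.imread("pics/top0.png")
cv2.imwrite("pics/crop.png",cv2.resize(a[150:260,185:305],None,fx=5,fy=5,interpolation=cv2.INTER_CUBIC))
```

```text
(no output)
```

View pics/crop.png

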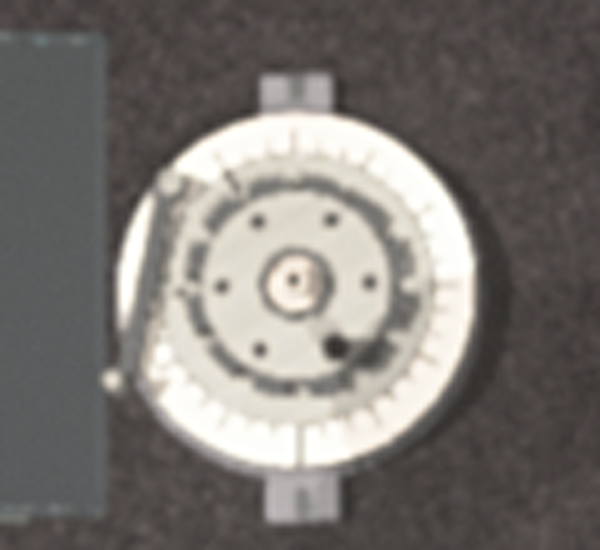

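The crop of the top view shows the hub near px (244,206), the knob (252.6,219), the index line (232,186.5), the zero line (245.4,239) and the pin (207.4,226). Next I fit the table pose in both cameras.

```bash
cat > fit.py <<'E'
from h import *
from scipy.optimize import least_squares
def model(p):
    x,y,w,q,a=p; pv=np.array([62,72.])
    def rot(v,t): return np.array([np.cos(t)*v[0]-np.sin(t)*v[1],np.sin(t)*v[0]+np.cos(t)*v[1]])
    pa=lambda v: pv+rot(np.array(v)-pv,-a)
    L=dict(dial_centre=((0,0),57),zero_line=((-81,0),43),index_mark=(rot((-81,0),q),44),turning_knob=(rot((45,0),q),75),knob_top=(rot((45,0),q),90),
      pawl_pin=(pa((-58,78)),70),pin_top=(pa((-58,78)),82),pawl_nose=(pa((0,60)),56),pawl_pivot=(pv,60),hub_top=((0,0),79),zl_out=((-102,0),43),index_in=(rot((-66,0),q),44))
    return {k:np.r_[np.array([x,y])+rot(np.array(v),w)/1e3,z/1e3] for k,(v,z) in L.items()}
def fit(obs,p0):
    f=lambda p:np.concatenate([proj(c,model(p)[n])-px for c,n,px in obs])
    r=least_squares(f,p0,loss="soft_l1",f_scale=1.5)
    for (c,n,_),e in zip(obs,f(r.x).reshape(-1,2)): print(c,n,e.round(1))
    print("x y yaw q pawl",r.x.round(4)); return r.x
def overlay(cam,png,p,box,s,out):
    a=cv2.imread(png); x0,y0,x1,y1=box; b=cv2.resize(a[y0:y1,x0:x1],None,fx=s,fy=s,interpolation=cv2.INTER_CUBIC)
    for n,P in model(p).items():
        u=(proj(cam,P)+.5-[x0,y0])*s; cv2.drawMarker(b,tuple(int(v) for v in u),(0,0,255),0,9,1)
    cv2.imwrite(out,b); return b
E
python3 - <<'E'
from fit import *
S,T="scene","top"
obs=[(S,"dial_centre",(254.5,229.3)),(S,"zero_line",(289.8,243.3)),(S,"index_mark",(219.1,232)),(S,"turning_knob",(277.1,219.1)),(S,"pawl_pin",(255,253.1)),(S,"pawl_nose",(240.3,246.8)),(S,"pawl_pivot",(217.3,231.1)),
(T,"dial_centre",(245,206.4)),(T,"hub_top",(243.8,205.8)),(T,"zero_line",(245.4,233.3)),(T,"zl_out",(245,242.8)),(T,"index_mark",(232.,184.5)),(T,"knob_top",(252.4,218.9)),(T,"pin_top",(207.2,225.7)),(T,"pawl_nose",(219,207.9))]
p=fit(obs,[.525,.045,0,3.7,.25]); print({k:v.round(4) for k,v in model(p).items()})
a=overlay(S,"pics/scene0.png",p,(180,190,330,290),5,"pics/o1.png")
b=overlay(T,"pics/top0.png",p,(185,150,305,260),5,"pics/o2.png")
E
```

```text
scene dial_centre [ 2.6 -3.5]
scene zero_line [-0.2 -0.9]
scene index_mark [ 1.2 -1.8]
scene turning_knob [0.8 0. ]
scene pawl_pin [-1.5 -0.3]
scene pawl_nose [-1.1 -3.8]
scene pawl_pivot [-2.6  1.1]
top dial_centre [-1.3  0.3]
top hub_top [-0.4  0. ]
top zero_line [-0.1  1.7]
top zl_out [ 0.7 -0.5]
top index_mark [-2.9  0.1]
top knob_top [-0.5 -0.2]
top pin_top [0.8 1.2]
top pawl_nose [-0.2  0.7]
x y yaw q pawl [0.5266 0.0477 0.0305 3.6675 0.2017]
{'dial_centre': array([0.5266, 0.0477, 0.057 ]), 'zero_line': array([0.4457, 0.0452, 0.043 ]), 'index_mark': array([0.5954, 0.0905, 0.044 ]), 'turning_knob': array([0.4884, 0.0239, 0.075 ]), 'knob_top': array([0.4884, 0.0239, 0.09  ]), 'pawl_pin': array([0.4692, 0.1479, 0.07  ]), 'pin_top': array([0.4692, 0.1479, 0.082 ]), 'pawl_nose': array([0.5233, 0.1203, 0.056 ]), 'pawl_pivot': array([0.5864, 0.1215, 0.06  ]), 'hub_top': array([0.5266, 0.0477, 0.079 ]), 'zl_out': array([0.4247, 0.0446, 0.043 ]), 'index_in': array([0.5827, 0.0825, 0.044 ])}
```

View pics/o1.png

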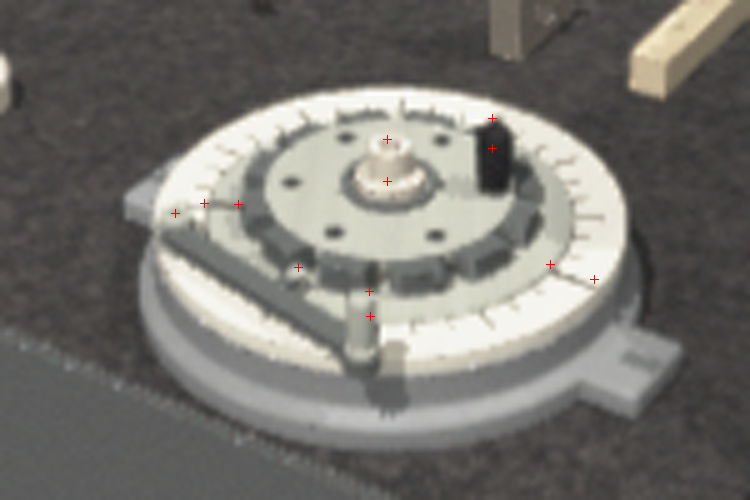

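View pics/o2.png

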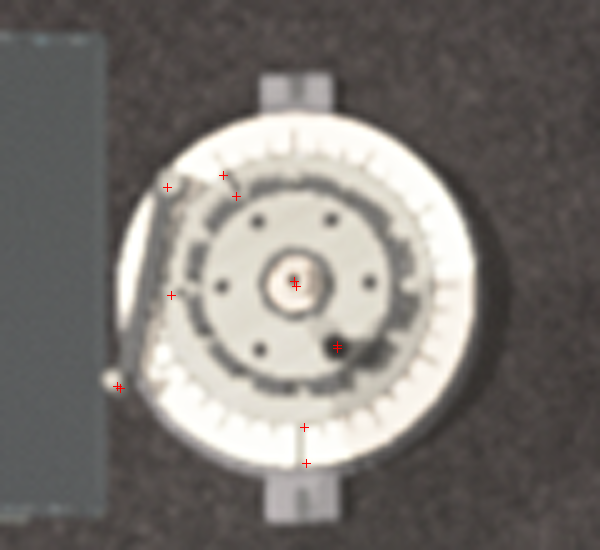

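The overlay shows small misses (up to about 3 px at the pin and centre). I refit with pixels read off these enlarged views.

Run:
```python
from fit import *
s=lambda c,r:(179.5+c/5,189.5+r/5); t=lambda c,r:(184.5+c/5,149.5+r/5)
S,T="scene","top"
obs=[(S,"hub_top",s(388,143)),(S,"knob_top",s(493,125)),(S,"zero_line",s(553,270)),(S,"zl_out",s(595,288)),(S,"index_mark",s(204,203)),(S,"index_in",s(238,206)),(S,"pin_top",s(363,296)),
(T,"hub_top",t(294,281)),(T,"zero_line",t(302,430)),(T,"zl_out",t(303,466)),(T,"index_mark",t(230,172)),(T,"index_in",t(239,193)),(T,"knob_top",t(338,346)),(T,"pin_top",t(112,379)),(T,"pawl_pivot",t(169,182))]
p=fit(obs,[.525,.045,0,3.7,.25]); np.save("p.npy",p); print({k:v.round(4) for k,v in model(p).items()})
print(at("top",[r["pixel"] for r in nets.search_frame("top","cmm_ram")][0],.11) if nets.search_frame("top","cmm_ram") else 0)
```

```text
scene hub_top [ 0.1 -0.6]
scene knob_top [ 0.1 -0.7]
scene zero_line [-0.7 -0.5]
scene zl_out [-0.4 -0.9]
scene index_mark [ 0.3 -0.3]
scene index_in [ 0.2 -0.7]
scene pin_top [-0.4 -0.4]
top hub_top [-0.1  0.3]
top zero_line [-0.3 -0.2]
top zl_out [-0.4 -0.1]
top index_mark [-0.7  0.4]
top index_in [0.  0.5]
top knob_top [-0.8  0.5]
top pin_top [0.  0.9]
top pawl_pivot [0.1 0.6]
x y yaw q pawl [0.526  0.0481 0.0068 3.6592 0.2137]
{'dial_centre': array([0.526 , 0.0481, 0.057 ]), 'zero_line': array([0.445 , 0.0475, 0.043 ]), 'index_mark': array([0.5961, 0.0886, 0.044 ]), 'turning_knob': array([0.487 , 0.0255, 0.075 ]), 'knob_top': array([0.487 , 0.0255, 0.09  ]), 'pawl_pin': array([0.4713, 0.151 , 0.07  ]), 'pin_top': array([0.4713, 0.151 , 0.082 ]), 'pawl_nose': array([0.5243, 0.1215, 0.056 ]), 'pawl_pivot': array([0.5875, 0.1205, 0.06  ]), 'hub_top': array([0.526 , 0.0481, 0.079 ]), 'zl_out': array([0.424 , 0.0474, 0.043 ]), 'index_in': array([0.5831, 0.0811, 0.044 ])}Traceback (most recent call last):
  File "<stdin>", line 7, in <module>
ValueError: it knows: dial, dial_centre, hub, index_mark, index_table, milled_block, pawl, pawl_nose, pawl_pin, pawl_pivot, ring_gauge, spare_hub, turning_knob, zero_line
```

The refit is good to under 1 px. The table centre is at (0.526, 0.048) and yaw is about 0. With q at 3.66, I turn the dial counterclockwise to 6.283. First I swing round the ram with the fingers closed.

Emit:
step_arm(
  steps=[
    [[0,0,0],[-0.017,0.045,0],-1],
    [[0,0,0],[-0.035,0.09,0],-1],
    [[0,0,0],[-0.055,0.135,0],-1],
    [[0,0,0],[-0.07,0.17,0],-1],
    [[0,0,0],[-0.087,0.2,0],-1],
    [[0,0,0],[-0.045,0.225,0],-1],
    [[0,0,0],[-0.003,0.25,0],-1],
    [[0,0,0],[0.04,0.275,0],-1],
  ],
  newtons=10,
)

```text
clock: 1.7
tcp_pos: [0.268, -0.3333, 0.2583]
eef_rot: [0.001, 0.984, 0.177, 0.0]
contact_force: [1.1, -1.3, -0.7]
gripper_width: 0.0264
gripper_force: 0.0
```

Emit:
step_arm(
  steps=[
    [[0,0,0],[0.035,0.035,0],-1],
    [[0,0,0],[0.065,0.07,0],-1],
    [[0,0,0],[0.095,0.11,0],-1],
    [[0,0,0],[0.12,0.15,0],-1],
    [[0,0,0],[0.14,0.195,0],-1],
    [[0,0,0],[0.155,0.24,0],-1],
    [[0,0,0.06],[0.165,0.285,0],-1],
    [[0,0,0.12],[0.175,0.33,0],-1],
  ],
)

```text
clock: 2.5
tcp_pos: [0.4424, -0.0022, 0.258]
eef_rot: [0.0, 0.971, 0.237, 0.0]
contact_force: [0.3, -0.2, -0.5]
gripper_width: 0.0006
gripper_force: 0.0
```

Emit:
step_arm(
  steps=[
    [[0,0,0.05],[0.015,0.035,-0.02],-1],
    [[0,0,0.05],[0.025,0.064,-0.04],-1],
    [[0,0,0.05],[0.025,0.064,-0.08],-1],
    [[0,0,0.05],[0.025,0.064,-0.12],-1],
    [[0,0,0.05],[0.025,0.064,-0.15],-1],
    [[0,0,0.05],[0.025,0.064,-0.165],-1],
    [[0,0,0.05],[0.025,0.064,-0.17],-1],
    [[0,0,0.05],[0.025,0.064,-0.17],-1],
  ],
)

```text
clock: 3.3
tcp_pos: [0.467, 0.06, 0.0876]
eef_rot: [-0.0, 0.965, 0.26, -0.0]
contact_force: [0.6, 0.4, 0.4]
gripper_width: 0.0007
gripper_force: 0.0
```

```bash
cat > path.py <<'E'
import numpy as np
C=np.array([.526,.0481])
def tcp(q,off=.0255):
    w=q+.0068; r=np.array([np.cos(w),np.sin(w)]); t=np.array([-r[1],r[0]]); return C+.045*r-off*t
E
python3 - <<'E'
from path import *
s=np.array([.467,.060]); print((tcp(3.66)-s).round(4))
for q0,qs in((3.66,np.arange(3.76,4.31,.11)),(4.31,np.arange(4.41,5.12,.1)),(5.11,np.arange(5.21,5.92,.1))):
    b=s if q0<4 else tcp(q0)
    for q in qs: print(q0,q.round(2),"rz",(q-q0).round(2),(tcp(q)-b).round(4))
E
```

```text
[ 0.0073 -0.0124]
3.66 3.76 rz 0.1 [ 0.0076 -0.0176]
3.66 3.87 rz 0.21 [ 0.0085 -0.0232]
3.66 3.98 rz 0.32 [ 0.0101 -0.0286]
3.66 4.09 rz 0.43 [ 0.0122 -0.0339]
3.66 4.2 rz 0.54 [ 0.0149 -0.0389]
4.31 4.41 rz 0.1 [ 0.0034 -0.0039]
4.31 4.51 rz 0.2 [ 0.0071 -0.0075]
4.31 4.61 rz 0.3 [ 0.0112 -0.0107]
4.31 4.71 rz 0.4 [ 0.0156 -0.0134]
4.31 4.81 rz 0.5 [ 0.0202 -0.0157]
4.31 4.91 rz 0.6 [ 0.025  -0.0175]
4.31 5.01 rz 0.7 [ 0.03   -0.0189]
4.31 5.11 rz 0.8 [ 0.0351 -0.0197]
5.11 5.21 rz 0.1 [ 0.0052 -0.0003]
5.11 5.31 rz 0.2 [ 0.0103 -0.0001]
5.11 5.41 rz 0.3 [0.0154 0.0006]
5.11 5.51 rz 0.4 [0.0205 0.0018]
5.11 5.61 rz 0.5 [0.0253 0.0035]
5.11 5.71 rz 0.6 [0.03   0.0057]
5.11 5.81 rz 0.7 [0.0345 0.0084]
5.11 5.91 rz 0.8 [0.0386 0.0115]
```

Emit:
step_arm(
  steps=[
    [[0,0,0],[0.004,-0.006,0],-1],
    [[0,0,0],[0.007,-0.012,0],-1],
    [[0,0,0.1],[0.0075,-0.0175,0],-1],
    [[0,0,0.21],[0.0085,-0.023,0],-1],
    [[0,0,0.32],[0.01,-0.0285,0],-1],
    [[0,0,0.43],[0.012,-0.034,0],-1],
    [[0,0,0.54],[0.015,-0.039,0],-1],
    [[0,0,0.54],[0.015,-0.039,0],-1],
  ],
)

```text
clock: 4.1
tcp_pos: [0.483, 0.0196, 0.0884]
eef_rot: [0.0, 0.861, 0.508, 0.001]
contact_force: [1.2, 0.5, 1.0]
gripper_width: 0.0006
gripper_force: 0.0
```

Run:
```python
from fit import *
im=snap("scene","s1"); r=nets.spot_point("scene","turning_knob"); m=nets.spot_point("scene","index_mark")
s=readout.state();print(s["tcp_pos"],s["contact_force"],[(x["pixel"],x["p"]) for x in r],[(x["pixel"],x["p"]) for x in m])
p=np.load("p.npy"); c=p[:2]
for n,rr,o in(("turning_knob",r,0),("index_mark",m,np.pi)):
    for x in rr[:2]:
        P=at("scene",x["pixel"],Z[n]); d=P[:2]-c; print(n,P.round(4),(np.arctan2(d[1],d[0])-p[2]+o)%(2*np.pi),np.hypot(*d))
```

```text
[0.48237626 0.02042287 0.08809194] [ 0.02000998 -0.87025428  0.23062495] [([272.6, 212.9], 0.84)] [([224.8, 245.8], 0.93)]
turning_knob [0.5113 0.0087 0.075 ] 4.349610673625205 0.042047567730301584
index_mark [0.5526 0.1318 0.044 ] 4.398305074307507 0.08785669912455439
```

Run:
```python
from path import *
for q0,q1 in((4.2,5.0),(5.0,5.7)):
    b=np.array([.482,.021]) if q0<5 else tcp(q0)
    for q in np.linspace(q0,q1,9)[1:]: print(q0,q.round(2),"rz",(q-q0).round(2),(tcp(q)-b).round(4))
```

```text
4.2 4.3 rz 0.1 [ 0.0028 -0.0042]
4.2 4.4 rz 0.2 [ 0.0061 -0.0081]
4.2 4.5 rz 0.3 [ 0.0099 -0.0117]
4.2 4.6 rz 0.4 [ 0.0139 -0.015 ]
4.2 4.7 rz 0.5 [ 0.0182 -0.0178]
4.2 4.8 rz 0.6 [ 0.0229 -0.0201]
4.2 4.9 rz 0.7 [ 0.0277 -0.022 ]
4.2 5.0 rz 0.8 [ 0.0327 -0.0234]
5.0 5.09 rz 0.09 [ 0.0045 -0.0008]
5.0 5.18 rz 0.17 [ 0.009  -0.0012]
5.0 5.26 rz 0.26 [ 0.0135 -0.0012]
5.0 5.35 rz 0.35 [ 0.018  -0.0008]
5.0 5.44 rz 0.44 [ 0.0224 -0.0001]
5.0 5.52 rz 0.53 [0.0268 0.0011]
5.0 5.61 rz 0.61 [0.0311 0.0027]
5.0 5.7 rz 0.7 [0.0352 0.0046]
```

Emit:
step_arm(
  steps=[
    [[0,0,0.1],[0.003,-0.004,0],-1],
    [[0,0,0.2],[0.006,-0.008,0],-1],
    [[0,0,0.3],[0.01,-0.0115,0],-1],
    [[0,0,0.4],[0.014,-0.015,0],-1],
    [[0,0,0.5],[0.018,-0.018,0],-1],
    [[0,0,0.6],[0.023,-0.02,0],-1],
    [[0,0,0.7],[0.0275,-0.022,0],-1],
    [[0,0,0.8],[0.0325,-0.0235,0],-1],
  ],
)

```text
clock: 5.05
tcp_pos: [0.5135, -0.0026, 0.0876]
eef_rot: [-0.001, 0.594, 0.804, -0.001]
contact_force: [-3.7, 0.6, 1.0]
gripper_width: 0.0001
gripper_force: 1.5
```

Emit:
step_arm(
  steps=[
    [[0,0,0.09],[0.0045,-0.001,0],-1],
    [[0,0,0.17],[0.009,-0.001,0],-1],
    [[0,0,0.26],[0.0135,-0.001,0],-1],
    [[0,0,0.35],[0.018,-0.001,0],-1],
    [[0,0,0.44],[0.0225,0,0],-1],
    [[0,0,0.53],[0.027,0.001,0],-1],
    [[0,0,0.61],[0.031,0.0025,0],-1],
    [[0,0,0.7],[0.035,0.0045,0],-1],
  ],
)

```text
clock: 5.85
tcp_pos: [0.5488, 0.001, 0.0875]
eef_rot: [-0.001, 0.283, 0.959, -0.001]
contact_force: [-1.7, -1.8, 1.2]
gripper_width: 0.0003
gripper_force: 1.5
```

```bash
cat > look.py <<'E'
from fit import *
import sys
p=np.load("p.npy"); c=p[:2]
for cam in ("scene","top"):
    snap(cam,cam[0]+sys.argv[1])
    for n,o in(("turning_knob",0),("index_mark",np.pi)):
        for x in nets.spot_point(cam,n)[:2]:
            P=at(cam,x["pixel"],Z[n]); d=P[:2]-c; print(cam,n,x["p"],np.round(x["pixel"],1),P.round(4),((np.arctan2(d[1],d[0])-p[2]+o)%(2*np.pi)).round(3),np.hypot(*d).round(4))
s=readout.state();print(s["clock"],s["tcp_pos"],s["eef_rot"],s["contact_force"],s["qpos"].round(2))
E
python3 look.py 2
```

```text
scene turning_knob 0.58 [250.7 206. ] [0.5681 0.0108 0.075 ] 5.552 0.0562
scene turning_knob 0.38 [256.4 245.1] [0.4748 0.1289 0.075 ] 2.128 0.0957
scene index_mark 0.67 [269.8 255.4] [0.4559 0.108  0.044 ] 5.568 0.0922
top turning_knob 0.63 [253.4 188.6] [0.5761 0.0181 0.075 ] 5.738 0.0584
top index_mark 0.88 [230.3 229.1] [0.4638 0.0886 0.044 ] 5.699 0.0742
6.15 [0.54939971 0.00180151 0.08771886] [ 6.71279763e-05  2.84503683e-01  9.58674925e-01 -1.95526468e-04] [ 0.80753144 -0.60972996  0.29286477] [ 0.54  0.8  -0.85  1.88  0.8   0.85  0.26]
```

```bash
cat > crop.py <<'E'
import cv2,sys,numpy as np
n=sys.argv[1]; f=lambda p,b,s:cv2.resize(cv2.imread(p)[b[1]:b[3],b[0]:b[2]],None,fx=s,fy=s,interpolation=cv2.INTER_CUBIC)
cv2.imwrite(f"pics/c{n}.png",np.hstack([f(f"pics/s{n}.png",(200,195,310,285),4),f(f"pics/t{n}.png",(200,160,290,250),4)]))
E
python3 crop.py 2
```

```text
(no output)
```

View pics/c2.png

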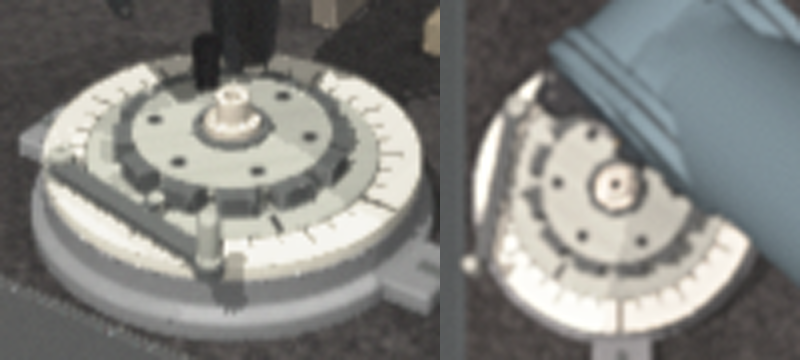

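The index line sits at about (276,216)–(284,232) in the scene crop and (565,262)–(556,278) in the top crop, some 30° short of the zero line. Nothing else has been touched.

Run:
```python
from fit import *
from path import tcp
p=np.load("p.npy")
for cam,pts in(("scene",[(268.3,248.5),(270.5,252.5)]),("top",[(230.7,225),(228.5,229)])):
    for x in pts:
        d=at(cam,x,.044)[:2]-p[:2]; print(cam,(np.arctan2(*d[::-1])-p[2]+np.pi)%6.2832,np.hypot(*d))
s=np.array([.5497,.0019])
for off in(.0255,.028):
  for q in np.arange(5.76,6.3,.08): print(off,q.round(2),"rz",(q-5.7).round(2),(tcp(q,off)-tcp(5.7,.0255)).round(4))
print(tcp(5.7))
```

```text
scene 5.627387701274058 0.06883508343963861
scene 5.620075642656385 0.08332308599791359
top 5.6146202786906 0.06381619085490929
top 5.638915263012873 0.07689126218915485
0.0255 5.76 rz 0.06 [0.0027 0.0015]
0.0255 5.84 rz 0.14 [0.0062 0.0038]
0.0255 5.92 rz 0.22 [0.0094 0.0063]
0.0255 6.0 rz 0.3 [0.0125 0.0091]
0.0255 6.08 rz 0.38 [0.0153 0.0121]
0.0255 6.16 rz 0.46 [0.0179 0.0154]
0.0255 6.24 rz 0.54 [0.0202 0.0188]
0.028 5.76 rz 0.06 [ 0.0015 -0.0007]
0.028 5.84 rz 0.14 [0.0051 0.0015]
0.028 5.92 rz 0.22 [0.0086 0.004 ]
0.028 6.0 rz 0.3 [0.0118 0.0067]
0.028 6.08 rz 0.38 [0.0148 0.0097]
0.028 6.16 rz 0.46 [0.0176 0.0129]
0.028 6.24 rz 0.54 [0.0201 0.0163]
[0.5498323  0.00219497]
```

Emit:
step_arm(
  steps=[
    [[0,0,0.08],[0.0035,0.002,0],-1],
    [[0,0,0.16],[0.007,0.0045,0],-1],
    [[0,0,0.24],[0.01,0.007,0],-1],
    [[0,0,0.32],[0.013,0.01,0],-1],
    [[0,0,0.4],[0.016,0.013,0],-1],
    [[0,0,0.47],[0.018,0.016,0],-1],
    [[0,0,0.54],[0.02,0.019,0],-1],
    [[0,0,0.54],[0.02,0.019,0],-1],
  ],
)

```text
clock: 6.95
tcp_pos: [0.5698, 0.0208, 0.0877]
eef_rot: [0.0, 0.018, 1.0, -0.0]
contact_force: [0.4, -2.1, -0.7]
gripper_width: 0.0002
gripper_force: 0.8
```

```bash
python3 look.py 3; python3 crop.py 3
```

```text
scene index_mark 0.68 [219.1 312.7] [0.4419 0.2983 0.044 ] 5.03 0.264
scene index_mark 0.59 [287.2 247.9] [0.4393 0.0663 0.044 ] 6.069 0.0886
top turning_knob 0.77 [243.8 185.4] [0.5862 0.0456 0.075 ] 6.235 0.0603
top index_mark 0.75 [245.8 236.3] [0.4418 0.0439 0.044 ] 0.042 0.0842
7.25 [0.56961123 0.02081668 0.0878028 ] [ 1.82998621e-04  1.79446119e-02  9.99838961e-01 -1.00088929e-04] [ 0.99835164 -1.20845976 -0.0172225 ] [ 0.55  0.87 -0.95  1.82  0.88  0.94  0.73]
```

View pics/c3.png

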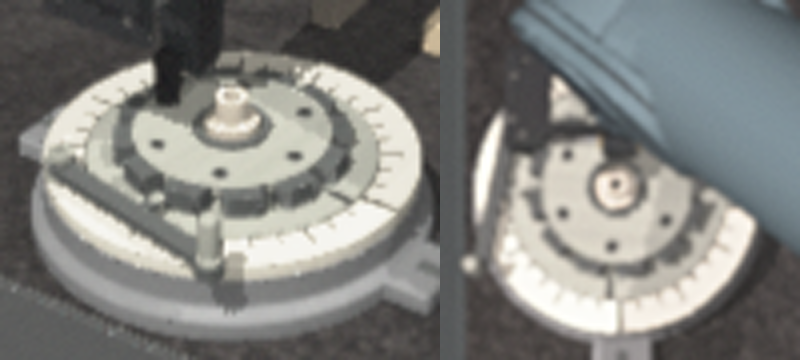

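Index line now at about (332,190)–(350,202) in the scene crop and (612,270)–(613,292) in the top crop, just short of the zero line.

Run:
```python
from fit import *
from path import tcp
p=np.load("p.npy")
for cam,pts in(("scene",[(282.5,242),(287,245)]),("top",[(242.5,227.5),(242.8,232)])):
    for x in pts:
        d=at(cam,x,.044)[:2]-p[:2]; print(cam,(np.arctan2(*d[::-1])-p[2]+np.pi)%6.2832,np.hypot(*d))
for q in(6.24,6.28,6.32,6.36): print(q,(tcp(q)-tcp(6.24)).round(4))
```

```text
scene 6.195731113101435 0.0678746618528651
scene 6.158715017695087 0.08167901128300502
top 6.191587027673941 0.05868726886130095
top 6.215883694600339 0.07164974674764055
6.24 [0. 0.]
6.28 [0.001  0.0018]
6.32 [0.002  0.0036]
6.36 [0.0029 0.0055]
```

Emit:
step_arm(
  steps=[
    [[0,0,0.02],[0.0005,0.001,0],-1],
    [[0,0,0.04],[0.001,0.002,0],-1],
    [[0,0,0.06],[0.0015,0.003,0],-1],
    [[0,0,0.08],[0.002,0.0037,0],-1],
    [[0,0,0.1],[0.0025,0.0045,0],-1],
    [[0,0,0.1],[0.0025,0.0045,0],-1],
    [[0,0,0.1],[0.0025,0.0045,0],-1],
    [[0,0,0.1],[0.0025,-0.01,0],-1],
  ],
)

```text
clock: 8.05
tcp_pos: [0.5717, 0.0134, 0.0881]
eef_rot: [0.0, -0.034, 0.999, 0.001]
contact_force: [0.6, 0.4, 0.2]
gripper_width: 0.0002
gripper_force: 0.0
```

```bash
python3 look.py 4
python3 - <<'E'
import cv2,numpy as np
f=lambda p,b,s:cv2.resize(cv2.imread(p)[b[1]:b[3],b[0]:b[2]],None,fx=s,fy=s,interpolation=cv2.INTER_CUBIC)
cv2.imwrite("pics/c4.png",np.hstack([f("pics/s4.png",(260,220,310,260),8),f("pics/t4.png",(220,205,270,245),8)]))
E
```

```text
scene turning_knob 0.72 [238.3 215.6] [0.5683 0.0591 0.075 ] 0.249 0.0437
scene index_mark 0.79 [288.2 245.2] [0.4424 0.0569 0.044 ] 6.171 0.084
top turning_knob 0.64 [241.  187.9] [0.5791 0.0538 0.075 ] 0.1 0.0534
top index_mark 0.83 [246. 235.] [0.4456 0.0433 0.044 ] 0.053 0.0805
top index_mark 0.64 [170.8 224.3] [0.482  0.2625 0.044 ] 4.908 0.2189
8.35 [0.57182132 0.01123594 0.087704  ] [-8.00237132e-05 -3.26388754e-02  9.99467158e-01  3.13554467e-04] [-0.43700859  0.44468285 -0.38333901] [ 0.58  0.89 -0.97  1.81  0.9   0.96  0.84]
```

View pics/c4.png

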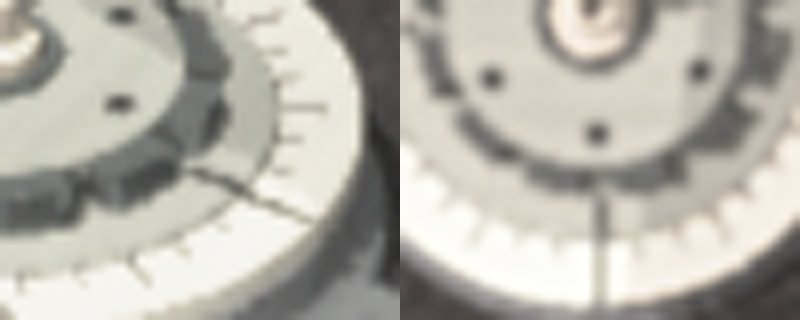

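The index line and zero line are collinear: (190,170)→(250,192)→(310,218) in the left crop, and a straight line at column 600 on the right. I lift off and move outside the pin.

Emit:
step_arm(
  steps=[
    [[0,0,0],[0,0,0.04],-1],
    [[0,0,0],[0,0,0.08],-1],
    [[0,0,-0.05],[-0.02,0.03,0.1],-1],
    [[0,0,-0.05],[-0.045,0.07,0.1],-1],
    [[0,0,-0.05],[-0.07,0.11,0.1],-1],
    [[0,0,-0.05],[-0.09,0.15,0.1],-1],
    [[0,0,-0.05],[-0.102,0.185,0.1],-1],
    [[0,0,-0.05],[-0.102,0.185,0.1],-1],
  ],
)

```text
clock: 9.15
tcp_pos: [0.4672, 0.2018, 0.1888]
eef_rot: [0.0, -0.012, 1.0, 0.002]
contact_force: [-0.1, 0.8, -0.2]
gripper_width: 0.0009
gripper_force: 0.0
```

Emit:
step_arm(
  steps=[
    [[0,0,0],[0,0,-0.03],-1],
    [[0,0,0],[0,0,-0.06],-1],
    [[0,0,0],[0,0,-0.09],-1],
    [[0,0,0],[0,0,-0.1],-1],
    [[0,0,0],[0,0,-0.1],-1],
    [[0,0,0],[0,-0.005,-0.1],-1],
    [[0,0,0],[0,-0.01,-0.1],-1],
    [[0,0,0],[0,-0.015,-0.1],-1],
  ],
)

```text
clock: 9.95
tcp_pos: [0.4707, 0.1804, 0.0887]
eef_rot: [0.001, -0.007, 1.0, 0.0]
contact_force: [-0.4, 0.1, -0.1]
gripper_width: 0.0003
gripper_force: 0.0
```

Emit:
step_arm(
  steps=[
    [[0,0,0],[0,-0.004,0],-1],
    [[0,0,0],[0,-0.008,0],-1],
    [[0,0,0],[0,-0.012,0],-1],
    [[0,0,0],[0,-0.016,0],-1],
    [[0,0,0],[0,-0.02,0],-1],
    [[0,0,0],[0,-0.024,0],-1],
    [[0,0,0],[0,-0.027,0],-1],
    [[0,0,0],[0,-0.029,0],-1],
  ],
)

```text
clock: 10.75
tcp_pos: [0.47, 0.1516, 0.0877]
eef_rot: [-0.0, -0.008, 1.0, -0.0]
contact_force: [-0.4, 0.7, 0.3]
gripper_width: 0.0004
gripper_force: 0.6
```

Emit:
step_arm(
  steps=[
    [[0,0,0],[0,-0.001,0],-1],
    [[0,0,0],[0,-0.002,0],-1],
    [[0,0,0],[0,-0.003,0],-1],
    [[0,0,0],[0,-0.004,0],-1],
    [[0,0,0],[0,-0.004,0],-1],
    [[0,0,0],[0,-0.005,0],-1],
    [[0,0,0],[0,-0.005,0],-1],
    [[0,0,0],[0,-0.005,0],-1],
  ],
)

```text
clock: 11.55
tcp_pos: [0.47, 0.1469, 0.0877]
eef_rot: [0.0, -0.008, 1.0, -0.0]
contact_force: [-1.9, 2.2, 0.1]
gripper_width: 0.0003
gripper_force: 1.0
```

Still moving with low force, so I push on in millimetres.

Emit:
step_arm(
  steps=[
    [[0,0,0],[0,-0.0005,0],-1],
    [[0,0,0],[0,-0.001,0],-1],
    [[0,0,0],[0,-0.0015,0],-1],
    [[0,0,0],[0,-0.002,0],-1],
    [[0,0,0],[0,-0.0025,0],-1],
    [[0,0,0],[0,-0.003,0],-1],
    [[0,0,0],[0,-0.003,0],-1],
    [[0,0,0],[0,-0.003,0],-1],
  ],
)

```text
clock: 12.35
tcp_pos: [0.4699, 0.1447, 0.0878]
eef_rot: [0.0, -0.008, 1.0, 0.001]
contact_force: [-2.7, 5.5, -0.5]
gripper_width: 0.0009
gripper_force: 2.4
```

Emit:
step_arm(
  steps=[
    [[0,0,0],[0,-0.0005,0],-1],
    [[0,0,0],[0,-0.001,0],-1],
    [[0,0,0],[0,-0.0015,0],-1],
    [[0,0,0],[0,-0.002,0],-1],
    [[0,0,0],[0,-0.002,0],-1],
    [[0,0,0],[0,-0.002,0],-1],
    [[0,0,0],[0,-0.002,0],-1],
    [[0,0,0],[0,-0.002,0],-1],
  ],
)

```text
clock: 13.15
tcp_pos: [0.4698, 0.144, 0.0879]
eef_rot: [0.0, -0.008, 1.0, 0.002]
contact_force: [-2.8, 7.3, -2.3]
gripper_width: 0.0005
gripper_force: 3.9
```

Emit:
step_arm(
  steps=[
    [[0,0,0],[0,-0.001,0],-1],
    [[0,0,0],[0,-0.002,0],-1],
    [[0,0,0],[0,-0.003,0],-1],
    [[0,0,0],[0,-0.004,0],-1],
    [[0,0,0],[0,-0.004,0],-1],
    [[0,0,0],[0,-0.004,0],-1],
    [[0,0,0],[0,-0.004,0],-1],
    [[0,0,0],[0,-0.004,0],-1],
  ],
)

```text
clock: 13.95
tcp_pos: [0.4697, 0.1425, 0.0882]
eef_rot: [0.001, -0.009, 1.0, 0.004]
contact_force: [-2.8, 14.1, -7.0]
gripper_width: 0.0006
gripper_force: 6.8
```

```bash
python3 look.py 5; python3 crop.py 5
```

```text
scene turning_knob 0.74 [217.1 314.2] [0.4217 0.3284 0.075 ] 1.92 0.2991
top turning_knob 0.89 [241.3 189.1] [0.5756 0.0529 0.075 ] 0.091 0.0498
top index_mark 0.4 [245.3 207.7] [0.5252 0.0438 0.044 ] 1.381 0.0043
14.25 [0.46972209 0.14247041 0.08817572] [ 5.25199207e-04 -9.08614969e-03  9.99949780e-01  4.19570605e-03] [-3.01447418 13.8536468  -6.02944831] [ 0.36  0.78 -0.97  2.02  0.89  0.83  0.45]
```

View pics/c5.png

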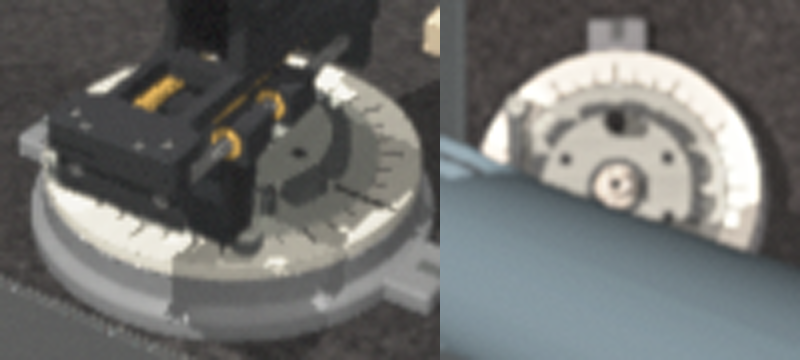

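Force has climbed to 14 N with almost no travel, so the pawl should be at its end. I back away, lift clear and check.

Emit:
step_arm(
  steps=[
    [[0,0,0],[0,0.01,0],-1],
    [[0,0,0],[0,0.03,0],-1],
    [[0,0,0],[0,0.045,0.01],-1],
    [[0,0,0],[0,0.045,0.05],-1],
    [[0,0,0],[0,0.045,0.1],-1],
    [[0,0,0],[0,0.045,0.15],-1],
    [[0,0,0],[-0.04,0.045,0.18],-1],
    [[0,0,0],[-0.05,0.045,0.2],-1],
  ],
)

```text
clock: 15.05
tcp_pos: [0.4177, 0.1839, 0.2901]
eef_rot: [0.001, -0.009, 1.0, -0.001]
contact_force: [0.2, -0.2, 0.2]
gripper_width: 0.0005
gripper_force: 0.0
```

```bash
python3 look.py 6; python3 crop.py 6
python3 - <<'E'
from fit import *
p=np.load("p.npy")
for a in(0,.05,.1):
  m=model([*p[:3],0,a]); print(a,{k:[((proj("scene",m[k])+.5-[200,195])*4).round(),((proj("top",m[k])+.5-[200,160])*4+[440,0]).round()] for k in("pin_top","pawl_nose","index_in","index_mark")})
E
```

```text
scene turning_knob 0.97 [239.3 210.7] [0.5781 0.0414 0.075 ] 6.148 0.0525
scene turning_knob 0.16 [241.7 241. ] [0.5074 0.1335 0.075 ] 1.778 0.0874
scene index_mark 0.71 [289.2 245.6] [0.4399 0.057  0.044 ] 6.173 0.0865
top turning_knob 0.64 [242.9 186.3] [0.5836 0.0482 0.075 ] 6.279 0.0576
top turning_knob 0.24 [246.4 123. ] [0.7742 0.0345 0.075 ] 6.222 0.2486
top index_mark 0.78 [244.7 234.5] [0.4471 0.047  0.044 ] 0.006 0.0789
15.35 [0.42040313 0.18224482 0.28691529] [-5.63464510e-04 -7.13424157e-03  9.99974350e-01 -2.89350704e-04] [-0.57072996  0.51349297  0.2923638 ] [ 0.5   0.42 -1.24  1.94  0.45  1.1   0.66]
0 {'pin_top': [array([244., 192.]), array([506., 271.])], 'pawl_nose': [array([169., 181.]), array([534., 193.])], 'index_in': [array([335., 184.]), array([620., 282.])], 'index_mark': [array([360., 192.]), array([620., 303.])]}
0.05 {'pin_top': [array([236., 198.]), array([497., 271.])], 'pawl_nose': [array([166., 184.]), array([530., 193.])], 'index_in': [array([335., 184.]), array([620., 282.])], 'index_mark': [array([360., 192.]), array([620., 303.])]}
0.1 {'pin_top': [array([228., 204.]), array([489., 270.])], 'pawl_nose': [array([163., 187.]), array([525., 194.])], 'index_in': [array([335., 184.]), array([620., 282.])], 'index_mark': [array([360., 192.]), array([620., 303.])]}
```

View pics/c6.png

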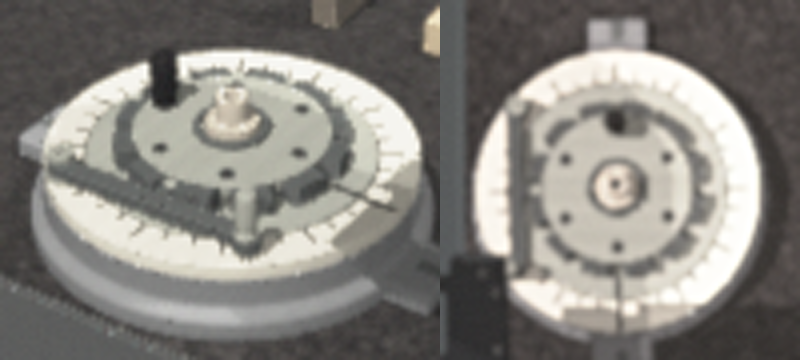

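The pin top at (246,192) and nose at (169,183) match the seated prediction (244,192)/(169,181). The index line runs straight into the zero line, the hub is in its nest, and the robot is clear.

```bash
python3 -c "
from rig import finish_job; print(finish_job())"
```

```text
the job is handed in; nothing more can be done
None
```

The job is handed in: in the last pictures the dial's index line meets the zero line, the pawl's nose is seated in the notch, and the hub is still in its nest; the arm stood clear of the table, at about 15 s of the 58 s allowed.

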